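Read a stone in the viewing box with a reading lens

TASK

Have a look at the small red stone in the viewing box: lay it in the round recess of the open drawer, let go of it and slide the drawer fully shut so that the stone lies under the window. Then pick up the reading lens by its handle and hold it flat and still over the centre of the window at its focal height, with its rim level with the yellow collar on the box's post; the lens must not rest on anything, and the program finishes while still holding it there. Do not shift the collar, and leave the other things on the table where they are.

Things in the scene. Friction and masses are not known exactly. Their poses are not given: they have to be found in the camera images.
- viewer: Grey viewing box, fixed. 130 mm deep (x), 124 wide (y), roof 62 mm above the table; black lamp housing along its back edge to 83 mm (from x = +27 mm back). Origin: centre of its underside, on the table; x points from the drawer front to the back, z up. A steel post 10 mm thick at x = +44, y = +40 mm rises to 194 mm above the table.
- viewer_drawer (a joint): Opening of the drawer in m: 0 fully shut (hard stop), 0.09 fully open (hard stop); it slides out along the box's -x and stays where it is left (friction about 1.2 N plus 4 N per m/s, mass 0.25 kg). It starts nearly fully open.
- seat (a point): Centre of the floor of the round recess (50 mm across, 5 mm deep, floor 10 mm above the table) in the drawer's black pad, where the stone goes; moves with the drawer, below the window when shut. Drawer 98 mm wide inside, side walls to 24 mm above the table, front panel to 57 mm; the seat lies 47 mm behind the panel's inner face. Axes as the viewer's.
- drawer_front (a point): Centre of the outer face of the drawer's front panel (124 mm wide, 50 mm high), 32 mm above the table; moves with the drawer. A steel bar pull, 48 mm wide, stands 14 mm out from this face, 43 mm above the table. Axes as the viewer's.
- window (a point): Centre of the round glass window (58 mm, black rim) in the roof of the box, 63.5 mm above the table, at x = -18 mm, y = 0 in the viewer's frame.
- collar_mark (a point): Centre of the yellow collar (22 mm across, 12 mm high) on the post: its height is the height for the lens. It stands 110 to 160 mm above the table, different each time, held by friction (about 3 N); a thumb screw sticks out 22 mm to the box's left. Axes as the viewer's.
- reading_lens: Round reading lens in a steel rim 63 mm across and 12 mm thick, with a dark wooden handle, 145 mm from the lens centre to the handle's end; 90 g. It lies flat on the table. Origin: under the lens centre, at the rim's underside; x points from the handle to the lens (the handle is along -x), z is the lens's axis, up when it lies on the table.
- lens_center (a point): Centre of the lens, at mid-thickness of the rim: 6 mm above the reading_lens origin.
- lens_grip (a point): Point in the handle, 80 mm from the lens centre along -x, 8 mm above the lens's underside. The handle is 14 mm wide, 16 mm high, flat-sided, from 48 to 142 mm from the lens centre; the balance point is about 63 mm from the lens centre. Axes as the reading_lens.
- red_stone: Small polished red stone, 22 mm high, 45 g, an oval with rounded sides that are widest 9 mm above its underside: 33 mm across and 43 mm long, the long way lying at +45 degrees from its own x axis towards its y axis. It slips out of a grip taken above 9 mm. Origin: centre of its underside, z up.
- green_stone: Bystander: dark green polished stone, 47 x 40 x 26 mm; origin at its underside.
- brown_stone: Bystander: mottled brown polished stone, 50 x 56 x 28 mm; origin at its underside.
- pen_pot: Bystander: green pen pot with pens, 81 x 79 x 146 mm, at the right back; origin at its underside.
- specimen_jar: Bystander: small clear jar with a black lid, 46 mm across, 74 mm high; origin at its underside.
- rose_egg: Bystander: standing pink stone egg, 46 x 46 x 52 mm; origin at its underside.
- hammer: Bystander: chipping hammer with a wooden handle, 255 x 103 x 20 mm, at the right edge of the table; origin at its underside.
- pliers: Bystander: yellow-handled pliers, 144 x 42 x 12 mm, at the right back; origin at their underside.
- tweezers: Bystander: steel tweezers, 118 x 15 x 8 mm, at the front edge; origin at their underside.

How it is judged:
By the outcome, as a careful person would: the job done as asked, in the order asked, and still so for the second after the job is handed in, while the arm keeps its last pose, push and grip.
It also fails if it takes over 64 s, if anything falls off the work surface, if the arm or the gripper's body presses on something with over 40 N, if the wrist force passes 120 N, or if a joint passes its speed limit or range.

ROBOT

A 6-joint arm with a two-finger parallel gripper is mounted at the origin on a cart in front of the work surface, level with it; the furniture and walls round the work are solid. World frame = base frame: x ahead of the robot, y to its left, z up, the work surface at z = 0. Lengths are in m, angles in rad, forces in N, time in s.
With the tool pointing down it reaches from about 0.35 to 0.775 m from the base axis. Payload 7.3 kg.
Tool frame: the origin (TCP) lies at the very end of the fingers, on their centre line; the grasp point (between the pads) lies 19 mm behind it; z points along the fingers, y is the line along which they close (so a half turn about z gives the same grasp; the last joint's range is limited). The gripper opens to 92 mm and grips with 3 to 60 N. Pads are 19 mm wide; open, the fingers measure 130 mm over their backs; the gripper's body (75 mm by 190 mm) begins 47 mm behind the grasp point.
Start: joints at [1.176, 0.342, 1.524, -0, 1.275, -0.146], TCP at [0.129, 0.509, 0.227] pointing down, gripper open.
Joint ranges: [-2.53, 2.53], [-0.77, 2.02], [0.04, 2.7], [-1, 4.14], [0.28, 2.66], [-3.11, 3.11]. Speed limits (rad/s): [2.57, 2.57, 3.14, 3.14, 3.14, 3.14].

INTERFACE

Orientations are given as [roll, pitch, yaw] about the fixed x, y, z axes, in that order (R = Rz(yaw) Ry(pitch) Rx(roll)).
In Python, from cell import robot gives the robot as it stands.
- The arm moves only by the tool apply_moves, never from a script. Its argument "motion" is text: rows parted by semicolons, each of 7 numbers parted by spaces: the opening in per cent of the stroke, from 0 (shut) to 100 (fully open), then the shift along the tool's x, y, z in cm, then the turn, a rotation vector about the tool's x, y, z in rad. A call has 1 to 20 rows; each row shifts and turns the commanded pose from where the row before left it, along the tool's axes as they then stand; what a row does not reach is not made up. A row lasts 1/8 s, in which the tool goes at most 62.5 mm and 10.7 degrees, less where a joint would pass 70% of its speed; a pose out of reach is approached as far as the arm can. A call with a gripper value outside its range is refused whole. The fingers move at their own pace and stop on an object; "force" is the grip in N (left out, the last holds). Time passes only in rows, so rows that do not move let the fingers close. It gives the time, the measured TCP pose, the force, the opening and the grip force at its end, in the units of the state.
- robot.observe(): the state, without advancing time (a new reading comes with each control period).
- robot.read_camera(name): name is "scene" or "top"; returns a dict with "img" (420x560x3 uint8, red, green, blue), "fovy" (degrees; the focal length in pixels is half the picture's height over the tangent of half this angle, whatever the lens; pixels are square), "cx", "cy" (the principal point, pixels), "R" (3x3) and "t" (3): a world point X has camera coordinates R X + t. Camera axes: x right, y down, z forward; pixel columns grow to the right and rows downward; lengths in m; the calibration is good to about 2 mm. A picture is of the moment at which its call begins. There is no depth.
- robot.hand_in(): hands the job in; it is judged then, once.
Trained networks look in a picture, given as the dict that the camera call returned (one of the last four; its "shot" number tells which), for a name from the list of things; names that differ only in an ending like _2 or _b are one class to them, and where a whole thing is asked for, a point or a joint stands for the part that bears it (a point fixed in the world has none). Each returns a list of dicts, best first, with "score" (0 to 1); they miss things now and then, are a little off and sometimes report something else, mostly with a low value. They report only what shows in the picture. A call takes as long as a camera call.
- robot.search_frame(target, picture): "centre" ([x, y, z] in m, in world coordinates, good to about 4 mm: the middle of the surface that is visible of it).
- robot.trace(target, picture): "pixels" (420x560 bool, what is visible of it).
The state is a dict: "time": time; "qpos": joint angles; "qvel": joint speeds; "joint_efforts": joint torques, N m; "tool_pos": TCP position; "tool_rot": TCP orientation; "contact_force": force on the tool from outside, world axes, zero at the start; "torque": the same for the moment, N m; "opening": finger opening in m; "grip_force": force on a finger pad.
Only numpy, scipy, OpenCV 4.12 (cv2) and the standard library are available. Lean on these libraries where they do the work, as an engineer would, in place of code of your own. Each camera call takes 0.05 s, during which the arm holds its last target. There are 200 camera calls.

## Working session

There is one attempt and no reset: what is moved stays moved. The work goes in short steps, Python scripts to look and compute and a tool call to move; the robot and the scene stay as the last step left them, time stands still between calls to the robot, and variables do not carry over. Pictures are saved under pics/ and viewed, at most 10 in all, crops included, and the job is handed in when it is done.

Besides the shell and the picture viewer there is one more tool, called after "Request:" as name(argument=value, ...) on one line, values as JSON. apply_moves: Moves the arm, as the interface text tells. Its arguments: {"type":"object","properties":{"motion":{"type":"string"},"force":{"type":"number"}},"required":["motion"]}

```bash
mkdir -p pics; ls
cat > h.py <<'E'
import numpy as np, cv2
from cell import robot
def save(p,n): cv2.imwrite('pics/'+n,p['img'][:,:,::-1])
def foc(p): return p['img'].shape[0]/2/np.tan(np.radians(p['fovy'])/2)
def proj(p,X):
    c=p['R']@np.asarray(X,float)+p['t']; f=foc(p); return np.array([p['cx']+f*c[0]/c[2],p['cy']+f*c[1]/c[2]])
def onz(p,u,v,z):
    f=foc(p); R=np.array(p['R']); o=-R.T@p['t']; d=R.T@np.array([(u-p['cx'])/f,(v-p['cy'])/f,1]); return o+d*(z-o[2])/d[2]
E
python3 - <<'E'
from h import *
S=robot.read_camera('scene');T=robot.read_camera('top')
save(S,'s0.png');save(T,'t0.png')
np.set_printoptions(precision=4,suppress=True)
for n,p in(('S',S),('T',T)):
    print(n,foc(p),-np.array(p['R']).T@p['t'])
    for k in ['viewer','seat','drawer_front','window','collar_mark','reading_lens','lens_center','lens_grip','red_stone','green_stone','brown_stone','specimen_jar','rose_egg']:
        r=robot.search_frame(k,p); print(k,[(np.round(a['centre'],4),round(a['score'],2)) for a in r[:2]])
o=robot.observe();print(o['time'],o['tool_pos'],o['tool_rot'],o['opening'])
E
```

```text
pics
S 508.7298199828548 [-0.3534 -0.7025  0.9955]
viewer [(array([0.6031, 0.0277, 0.0537]), 0.91)]
seat [(array([0.5402, 0.0374, 0.0158]), 0.76)]
drawer_front [(array([0.3824, 0.2539, 0.0196]), 0.6), (array([0.543 , 0.0379, 0.0167]), 0.58)]
window [(array([0.6047, 0.0292, 0.0506]), 0.95)]
collar_mark [(array([0.6847, 0.073 , 0.1321]), 0.6), (array([0.5406, 0.0374, 0.0171]), 0.42)]
reading_lens [(array([ 0.4788, -0.2567,  0.0072]), 0.96)]
lens_center [(array([ 0.4744, -0.2584,  0.0062]), 0.83), (array([0.5395, 0.0416, 0.0161]), 0.73)]
lens_grip [(array([ 0.3694, -0.0427,  0.0075]), 0.58), (array([ 0.4801, -0.2583,  0.006 ]), 0.51)]
red_stone [(array([0.4823, 0.2541, 0.0164]), 0.63), (array([0.5453, 0.035 , 0.0167]), 0.6)]
green_stone [(array([0.4018, 0.3549, 0.0184]), 0.58)]
brown_stone [(array([0.3805, 0.2555, 0.0185]), 0.43)]
specimen_jar [(array([ 0.6056, -0.2918,  0.0513]), 0.82), (array([0.3991, 0.3525, 0.0168]), 0.7)]
rose_egg []
T 536.8385834063139 [ 0.3802 -0.0442  1.6404]
viewer [(array([0.603 , 0.0392, 0.0602]), 0.81)]
seat [(array([0.5329, 0.0369, 0.019 ]), 0.75)]
drawer_f
[... 168 characters left out ...]
), 0.71)]
collar_mark [(array([0.6939, 0.0779, 0.1337]), 0.55), (array([0.4063, 0.3632, 0.0187]), 0.33)]
reading_lens [(array([ 0.4891, -0.2685,  0.0087]), 0.72)]
lens_center [(array([ 0.4895, -0.2621,  0.0068]), 0.82), (array([0.4077, 0.3642, 0.0217]), 0.26)]
lens_grip [(array([ 0.4928, -0.2609,  0.0098]), 0.74), (array([0.3873, 0.2575, 0.0153]), 0.61)]
red_stone [(array([0.4852, 0.2602, 0.0125]), 0.71), (array([0.535 , 0.0405, 0.0118]), 0.46)]
green_stone [(array([0.408 , 0.366 , 0.0182]), 0.44)]
brown_stone [(array([0.3888, 0.2579, 0.0188]), 0.79)]
specimen_jar []
rose_egg [(array([ 0.695 , -0.3312,  0.0426]), 0.75)]
1.4 [0.1292 0.5089 0.2267] [ 3.1415 -0.      2.8928] 0.09193278945052483
```

View pics/s0.png

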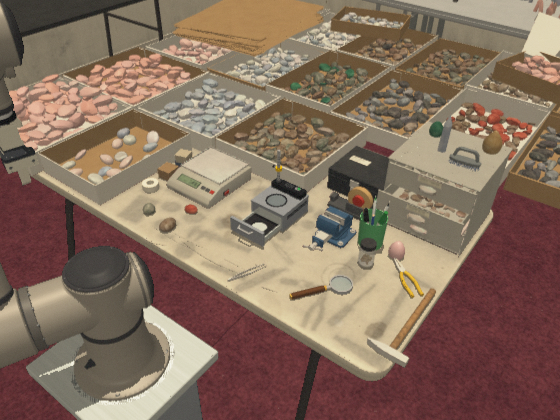

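View pics/t0.png

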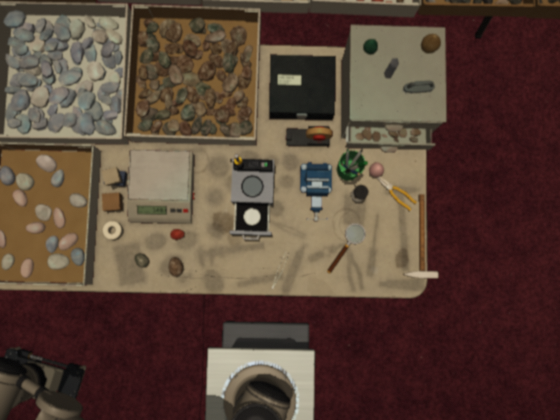

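The scene view shows the viewer at about (280,205), the drawer open towards the robot (260,232), the red stone at (191,209) and the lens at (340,285) with its handle to (292,296). The top view shows the window at (252,187), the white seat at (252,216), the stone at (177,234) and the collar at (238,161).

```bash
cat > m.py <<'E'
from h import *
np.set_printoptions(precision=4,suppress=True)
S=robot.read_camera('scene');T=robot.read_camera('top')
def cen(k,p,z,i=0):
    r=robot.trace(k,p)
    out=[]
    for a in r[:2]:
        m=a['pixels'].astype(np.uint8); v,u=np.nonzero(m)
        if len(u)<5: continue
        W=np.array([onz(p,x,y,z)[:2] for x,y in zip(u,v)])
        c=W.mean(0); w,V=np.linalg.eigh(np.cov(W.T))
        out.append((round(a['score'],2),len(u),(u.mean().round(1),v.mean().round(1)),c,np.sqrt(w)*4,np.degrees(np.arctan2(V[1,1],V[0,1])).round(1),W.min(0),W.max(0)))
    return out
for n,p in(('S',S),('T',T)):
    for k,z in [('window',.0635),('seat',.012),('viewer',.062),('red_stone',.009),('reading_lens',.01),('collar_mark',.135)]:
        print(n,k)
        for o in cen(k,p,z): print('   ',*o)
a=cv2.resize(T['img'][140:285,160:400],None,fx=3.3,fy=3.3,interpolation=cv2.INTER_CUBIC)
b=cv2.resize(S['img'][155:275,170:350],None,fx=4,fy=4,interpolation=cv2.INTER_CUBIC)
cv2.imwrite('pics/tc.png',a[:,:,::-1]);cv2.imwrite('pics/sc.png',b[:,:,::-1])
E
python3 m.py
```

```text
S window
    0.68 122 (np.float64(148.4), np.float64(208.6)) [0.3634 0.3071] [0.036  0.0612] 50.9 [0.3401 0.2819] [0.3865 0.3335]
    0.66 3057 (np.float64(271.8), np.float64(209.5)) [0.5878 0.0187] [0.18   0.3806] -161.7 [ 0.4381 -0.0694] [0.8631 0.2035]
S seat
    0.87 1223 (np.float64(256.8), np.float64(225.7)) [0.5465 0.0447] [0.1489 0.1562] -164.9 [ 0.4811 -0.0265] [0.6227 0.1326]
S viewer
    0.93 3017 (np.float64(271.8), np.float64(209.7)) [0.5883 0.019 ] [0.1794 0.3656] -163.3 [ 0.44   -0.0676] [0.8629 0.205 ]
S red_stone
    0.55 63 (np.float64(190.7), np.float64(209.3)) [0.4838 0.2599] [0.0305 0.0419] 60.3 [0.469 0.242] [0.5002 0.2782]
S reading_lens
    0.93 715 (np.float64(327.6), np.float64(287.4)) [ 0.4664 -0.2593] [0.0604 0.2033] 145.0 [ 0.3747 -0.3146] [ 0.5332 -0.1925]
S collar_mark
    0.6 38 (np.float64(277.3), np.float64(168.6)) [0.6811 0.0713] [0.0236 0.0368] 70.5 [0.6683 0.0568] [0.6931 0.0901]
T window
    0.9 3091 (np.float64(251.7), np.float64(195.8)) [0.6012 0.0362] [0.1369 0.27  ] -179.2 [ 0.4722 -0.0286] [0.7227 0.1039]
T seat
    0.95 1169 (np.float64(251.2), np.float64(219.6)) [0.5349 0.038 ] [0.1182 0.1236] 109.5 [ 0.4791 -0.0202] [0.5869 0.1012]
    0.59 223 (np.float64(175.7), np.float64(266.6)) [0.3876 0.2605] [0.0432 0.0593] -168.9 [0.3594 0.2384] [0.4164 0.2812]
T viewer
    0.93 3081 (np.float64(251.6), np.float64(196.4)) [0.5996 0.0364] [0.1346 0.2697] -178.6 [ 0.4728 -0.0266] [0.72   0.1009]
    0.64 619 (np.float64(421.7), np.float64(244.0)) [ 0.4701 -0.4694] [0.0517 0.3099] -179.8 [ 0.3725 -0.5109] [ 0.616  -0.4225]
T red_stone
T reading_lens
    0.62 531 (np.float64(348.8), np.float64(242.1)) [ 0.4734 -0.2605] [0.0521 0.1811] 146.3 [ 0.3846 -0.3068] [ 0.5263 -0.1982]
T collar_mark
```

View pics/tc.png

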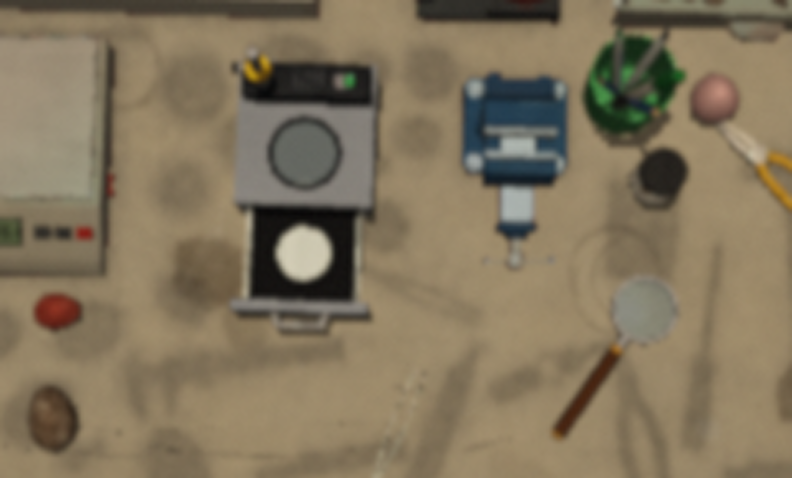

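View pics/sc.png

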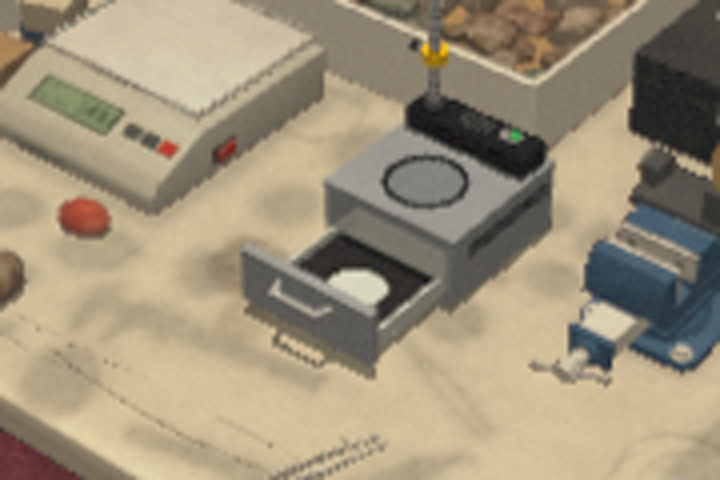

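The top crop shows the window ring at crop (304,153), the seat disc at (304,254), the stone at (57,311), the lens disc at (645,310) with the handle end at (560,433), and the collar at (257,68). The scene crop shows the yellow collar at (434,53) with its screw to the left.

```bash
cat > m2.py <<'E'
from h import *
from scipy.optimize import least_squares
np.set_printoptions(precision=4,suppress=True)
S=robot.read_camera('scene');T=robot.read_camera('top')
def seg(p,box,f):
    u0,v0,u1,v1=box; im=p['img'][v0:v1,u0:u1].astype(int); m=f(im[...,0],im[...,1],im[...,2]).astype(np.uint8)
    n,l,st,c=cv2.connectedComponentsWithStats(m,connectivity=8)
    i=1+np.argmax(st[1:,4]); v,u=np.nonzero(l==i); return u+u0,v+v0
def W(p,u,v,z): return np.array([onz(p,a,b,z)[:2] for a,b in zip(u,v)])
def ax(Wp):
    w,V=np.linalg.eigh(np.cov(Wp.T)); return np.sqrt(w)*4,np.degrees(np.arctan2(V[1,1],V[0,1]))
red=lambda r,g,b:(r>90)&(g<0.6*r)&(b<0.6*r)
white=lambda r,g,b:(r>165)&(b>0.8*r)
yel=lambda r,g,b:(r>110)&(g>0.6*r)&(b<0.4*r)
brn=lambda r,g,b:(r<150)&(r>b*1.5)&(r+g+b<260)
for n,p,B in(('S',S,[(180,200,202,220),(240,215,275,240),(268,160,285,180),(280,285,330,305)]),('T',T,[(165,225,188,243),(235,200,270,232),(228,150,245,168),(320,240,352,278)])):
    for k,f,b,z in zip(['red','seat','collar','handle'],[red,white,yel,brn],B,[.009,.010,.135,.012]):
        u,v=seg(p,b,f); w=W(p,u,v,z); print(n,k,len(u),np.array([u.mean(),v.mean()]),w.mean(0),*ax(w), w.min(0),w.max(0))
        if k=='collar': globals()['c'+n]=np.array([u.mean(),v.mean()])
r=least_squares(lambda X:np.r_[proj(S,X)-cS,proj(T,X)-cT],[.68,.07,.13]);print('collar',r.x,r.fun)
# window ring: dark pixels in ROI
drk=lambda r,g,b:(r+g+b<200)
for n,p,b in(('S',S,(262,190,290,212)),('T',T,(238,174,266,199))):
    u,v=seg(p,b,drk); w=W(p,u,v,.0635); print(n,'win',len(u),(w.min(0)+w.max(0))/2,w.max(0)-w.min(0),w.mean(0))
print(T['img'][208:245:1,[240,252,264]].sum(2).T)
a=cv2.resize(T['img'][215:285,315:385],None,fx=8,fy=8,interpolation=cv2.INTER_CUBIC)
cv2.imwrite('pics/lens.png',a[:,:,::-1])
E
python3 m2.py
```

```text
S red 79 [190.557  208.6076] [0.4861 0.2625] [0.0354 0.0455] 73.92049687578043 [0.4687 0.2406] [0.5039 0.2832]
S seat 95 [258.8    226.3368] [0.5491 0.0392] [0.0364 0.0502] 107.24928798154626 [0.5322 0.0187] [0.5672 0.0663]
S collar 29 [278.3793 168.5517] [0.6833 0.0687] [0.0228 0.0334] -145.65844387667158 [0.6701 0.0577] [0.6994 0.0829]
S handle 202 [307.5842 292.099 ] [ 0.4188 -0.2279] [0.0231 0.1055] 146.88255113944402 [ 0.3748 -0.2576] [ 0.4612 -0.1977]
T red 97 [176.6804 233.6289] [0.4871 0.2627] [0.0284 0.0409] 96.20512177399954 [0.4736 0.2435] [0.5012 0.2801]
T seat 181 [251.5801 216.2818] [0.5453 0.0373] [0.0457 0.0474] 88.69322259590544 [0.5244 0.0145] [0.5676 0.0605]
T collar 16 [235.4375 161.3125] [0.6888 0.0816] [0.0099 0.0188] -141.7272716430411 [0.6838 0.0741] [0.6954 0.0859]
T handle 149 [337.5235 258.2349] [ 0.4236 -0.2265] [0.0167 0.1101] 145.90203997232496 [ 0.3817 -0.2549] [ 0.4642 -0.198 ]
collar [0.6928 0.0801 0.1251] [-1.1355  0.0784  0.8343 -0.6557]
S win 28 [0.6851 0.0393] [0.018  0.0344] [0.6829 0.0388]
T win 17 [0.6517 0.0321] [0.0176 0.0449] [0.6558 0.031 ]
[[ 54  55  58  55  58  54  57  53  57  56  54  55  56  58  58  56  55  57
   56  55  59 116 242 356 383 325 214 184 255 329 355 358 353 353 350 349
  342]
 [333 498 564 575 575 576 576 575 576 579 581 578 578 581 580 552 449 247
   87  53  54  70 149 270 363 355 271 193 202 271 319 295 243 281 350 359
  343]
 [ 52  55  55  51  56  54  54  51  56  55  57  56  56  55  56  52  56  53
   56  54  54  59 113 237 352 379 324 219 199 288 369 394 386 377 369 361
  360]]
```

View pics/lens.png

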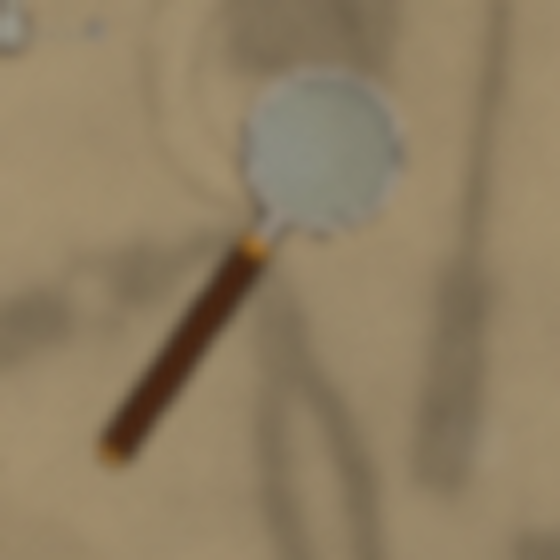

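```bash
cat > m3.py <<'E'
from h import *
from scipy.optimize import least_squares,minimize
from scipy.ndimage import map_coordinates as mc
np.set_printoptions(precision=4,suppress=True)
S=robot.read_camera('scene');T=robot.read_camera('top')
print(S['cx'],S['cy'],T['cx'],T['cy'])
th=np.linspace(0,2*np.pi,90,endpoint=False)
def ring(p,x,y,z,r):
    g=p['img'].astype(float).sum(2); q=np.array([proj(p,[x+r*np.cos(t),y+r*np.sin(t),z]) for t in th]); return mc(g,[q[:,1],q[:,0]],order=1).mean()
for n,p in(('S',S),('T',T)):
    res=[(minimize(lambda X:ring(p,X[0],X[1],.0635,r),[.625,.037],method='Nelder-Mead',options=dict(initial_simplex=[[.625,.037],[.633,.037],[.625,.045]])),r) for r in(.026,.028,.030,.032)]
    print(n,'win',[(a.x,round(a.fun),r) for a,r in res])
    # lens: 'saturation-less' disc: blue-ness b - r
    im=p['img'].astype(float); box=(325,270,358,300) if n=='S' else (340,218,370,248)
    u0,v0,u1,v1=box; sub=im[v0:v1,u0:u1]; w=sub[...,2]/(sub[...,0]+1); 
    m=(w>0.82).astype(np.uint8); k,l,st,c=cv2.connectedComponentsWithStats(m); i=1+np.argmax(st[1:,4]); vv,uu=np.nonzero(l==i)
    q=np.array([onz(p,a+u0,b+v0,.008)[:2] for a,b in zip(uu,vv)]); print(n,'lens',len(uu),q.mean(0),(q.min(0)+q.max(0))/2,q.max(0)-q.min(0))
    box=(268,158,290,182) if n=='S' else (228,152,246,170); u0,v0,u1,v1=box; sub=im[v0:v1,u0:u1]
    w=(sub[...,0]+sub[...,1])/2-sub[...,2]; w/=1+sub.mean(2); w[w<0.75]=0
    vv,uu=np.nonzero(w); ww=w[vv,uu]; globals()['c'+n]=np.array([(uu*ww).sum(),(vv*ww).sum()])/ww.sum()+[u0,v0]; print(n,'collar',len(uu),globals()['c'+n])
r=least_squares(lambda X:np.r_[proj(S,X)-cS,proj(T,X)-cT],[.68,.07,.13]);print('collar',r.x,r.fun)
a=cv2.resize(T['img'][150:200,225:285],None,fx=6,fy=6,interpolation=cv2.INTER_NEAREST)
b=cv2.resize(S['img'][150:200,255:315],None,fx=6,fy=6,interpolation=cv2.INTER_NEAREST)
cv2.imwrite('pics/col.png',np.hstack([a,b])[:,:,::-1])
E
python3 m3.py
```

```text
276.61157000880837 213.2307868330642 286.53469266591566 211.23564953763815
S win [(array([0.6261, 0.0397]), 292, 0.026), (array([0.6306, 0.0341]), 263, 0.028), (array([0.6289, 0.0354]), 213, 0.03), (array([0.6284, 0.0355]), 246, 0.032)]
S lens 369 [ 0.4984 -0.2791] [ 0.4994 -0.2784] [0.0676 0.0631]
S collar 28 [278.4629 168.4116]
T win [(array([0.6328, 0.0323]), 250, 0.026), (array([0.6305, 0.0368]), 224, 0.028), (array([0.6303, 0.0363]), 200, 0.03), (array([0.6305, 0.0366]), 225, 0.032)]
T lens 278 [ 0.5005 -0.2786] [ 0.5016 -0.2794] [0.0556 0.0552]
T collar 42 [237.8196 161.2218]
collar [0.6908 0.0748 0.129 ] [-0.2245  0.0157  0.1653 -0.1296]
```

View pics/col.png

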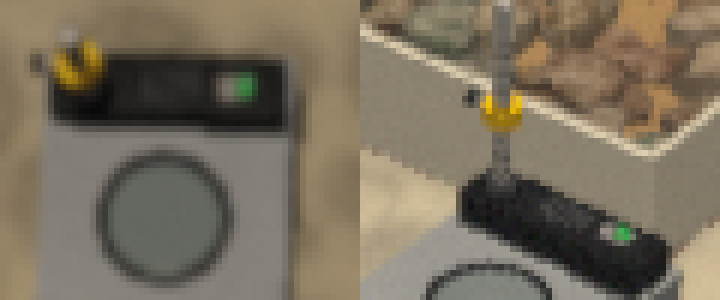

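Request:
apply_moves(motion="60 0 0 0 0 0 0.165;60 0 0 0 0 0 0.165;60 0 0 0 0 0 0.165;60 0 0 0 0 0 0.165;60 0 0 0 0 0 0.165;60 0 0 0 0 0 0.165;60 0 0 0 0 0 0.165;60 0 0 0 0 0 0.167", force=30)

```text
time: 3.3
tool_pos: [0.1293, 0.5089, 0.2267]
tool_rot: [3.142, -0.0, 1.565]
contact_force: [0.3, 0.2, 0.2]
opening: 0.0553
grip_force: 0.0
```

```bash
cat > m4.py <<'E'
from h import *
from scipy.optimize import minimize
np.set_printoptions(precision=4,suppress=True)
S=robot.read_camera('scene');T=robot.read_camera('top')
th=np.linspace(0,2*np.pi,60,endpoint=False)
def cover(p,Q,box,K=6):
    u0,v0,u1,v1=box; m=np.zeros(((v1-v0)*K,(u1-u0)*K),np.uint8)
    for P,val in Q:
        q=np.array([proj(p,x) for x in P]); q=((q+.5-[u0,v0])*K).astype(np.int32); cv2.fillConvexPoly(m,cv2.convexHull(q.reshape(-1,1,2)),val)
    return cv2.resize(m.astype(np.float32)/255,(u1-u0,v1-v0),interpolation=cv2.INTER_AREA)
def circ(x,y,z,r): return [[x+r*np.cos(t),y+r*np.sin(t),z] for t in th]
# collar
def ysoft(p,b):
    s=p['img'][b[1]:b[3],b[0]:b[2]].astype(float); w=((s[...,0]+s[...,1])/2-s[...,2])/(1+s.mean(2)); return np.clip((w-.45)/.6,0,1)
bs={'S':(270,158,288,180),'T':(228,152,246,170)}
Y={'S':ysoft(S,bs['S']),'T':ysoft(T,bs['T'])}
def cost(X,ks='ST'):
    x,y,h=X; c=0
    for k in ks:
        p=S if k=='S' else T
        Q=[(circ(x,y,h-.006,.011)+circ(x,y,h+.006,.011),255),(circ(x,y,h+.006,.005)+circ(x,y,.194,.005),0)]
        c+=((cover(p,Q,bs[k])-Y[k])**2).sum()
    return c
for ks in('ST','S','T'):
    if ks=='ST':
        r=minimize(cost,[.692,.075,.130],method='Nelder-Mead',options=dict(initial_simplex=[[.692,.075,.13],[.697,.075,.13],[.692,.08,.13],[.692,.075,.138]])); print('collar',r.x,r.fun)
    else: print(ks,[(h,round(min(cost([.692+dx,.0755+dy,h],ks) for dx in(-.002,0,.002) for dy in(-.002,0,.002)),2)) for h in np.arange(.118,.142,.003).round(3)])
# stone: ellipsoid-ish stack
def stone(x,y,a):
    P=[]
    for z,s in((0.003,.8),(.006,.95),(.009,1),(.014,.92),(.019,.6),(.022,.25)):
        P+=[[x+.0215*s*np.cos(t)*np.cos(a)-.0165*s*np.sin(t)*np.sin(a),y+.0215*s*np.cos(t)*np.sin(a)+.0165*s*np.sin(t)*np.cos(a),z] for t in th]
    return P
br={'S':(178,196,204,222),'T':(163,222,191,246)}
def rsoft(p,b):
    s=p['img'][b[1]:b[3],b[0]:b[2]].astype(float); w=s[...,0]/(s[...,1]+s[...,2]+1); return np.clip((w-.62)/.5,0,1)
Rr={k:rsoft(S if k=='S' else T,br[k]) for k in 'ST'}
cs=lambda X,ks='ST':sum(((cover(S if k=='S' else T,[(stone(*X),255)],br[k])-Rr[k])**2).sum() for k in ks)
for ks in('ST','S','T'):
    r=min((minimize(cs,[.4865,.2626,a],args=(ks,),method='Nelder-Mead',options=dict(initial_simplex=[[.4865,.2626,a],[.4915,.2626,a],[.4865,.2676,a],[.4865,.2626,a+.3]])) for a in(1.2,1.6,2.)),key=lambda r:r.fun); print('stone',ks,r.x,np.degrees(r.x[2]),r.fun)
# panel top edge rows in T; scale front edge
g=T['img'].astype(float).sum(2)
for c in(234,240,246,258,264,270): print(c,g[228:240,c].astype(int))
print('scalecol',[(v,g[v,177].astype(int)) for v in range(205,230)],[onz(T,177,v,z)[0].round(4) for v in(221,223) for z in(0,.03)])
print(robot.observe()['time'])
E
python3 m4.py
```

```text
collar [0.6931 0.0761 0.1301] 11.758605932305642
S [(np.float64(0.118), np.float64(35.26)), (np.float64(0.121), np.float64(25.31)), (np.float64(0.124), np.float64(14.55)), (np.float64(0.127), np.float64(7.15)), (np.float64(0.13), np.float64(6.0)), (np.float64(0.133), np.float64(6.44)), (np.float64(0.136), np.float64(10.84)), (np.float64(0.139), np.float64(20.19))]
T [(np.float64(0.118), np.float64(7.26)), (np.float64(0.121), np.float64(6.61)), (np.float64(0.124), np.float64(6.7)), (np.float64(0.127), np.float64(7.07)), (np.float64(0.13), np.float64(6.62)), (np.float64(0.133), np.float64(6.06)), (np.float64(0.136), np.float64(6.12)), (np.float64(0.139), np.float64(6.4))]
stone ST [0.4863 0.2621 1.625 ] 93.10468312365755 5.991202238707802
stone S [0.4854 0.2616 1.5752] 90.25125823419643 1.8027032754207792
stone T [0.4868 0.2621 1.6255] 93.13401981539941 3.390386107370573
234 [439 417 385 384 376 313 207 171 243 314 338 339]
240 [ 60 116 241 355 382 322 216 181 254 329 355 357]
246 [ 56  81 173 287 359 330 232 182 244 337 368 300]
258 [ 56  65 133 264 368 393 360 327 330 331 312 272]
264 [ 55  62 115 240 349 381 326 218 202 285 368 393]
270 [401 401 404 396 379 354 296 204 195 286 368 395]
scalecol [(205, np.int64(345)), (206, np.int64(341)), (207, np.int64(320)), (208, np.int64(270)), (209, np.int64(198)), (210, np.int64(165)), (211, np.int64(190)), (212, np.int64(256)), (213, np.int64(314)), (214, np.int64(334)), (215, np.int64(334)), (216, np.int64(335)), (217, np.int64(331)), (218, np.int64(318)), (219, np.int64(304)), (220, np.int64(288)), (221, np.int64(274)), (222, np.int64(253)), (223, np.int64(265)), (224, np.int64(315)), (225, np.int64(354)), (226, np.int64(363)), (227, np.int64(360)), (228, np.int64(313)), (229, np.int64(227))] [np.float64(0.5263), np.float64(0.5237), np.float64(0.5202), np.float64(0.5176)]
3.4
```

Request:
apply_moves(motion="65 0 0 0 0 0 -0.178;65 0 0 0 0 0 -0.178;65 0 0 0 0 0 -0.178;65 0 0 0 0 0 -0.178;65 0 0 0 0 0 -0.178;65 0 0 0 0 0 -0.178;65 0 0 0 0 0 -0.178;65 0 0 0 0 0 -0.178;65 0 0 0 0 0 -0.178;65 -4.38 -3.2 0 0 0 0;65 -4.38 -3.2 0 0 0 0;65 -4.38 -3.2 0 0 0 0;65 -4.38 -3.2 0 0 0 0;65 -4.38 -3.2 0 0 0 0;65 -4.38 -3.2 0 0 0 0;65 -4.38 -3.2 0 0 0 0;65 -4.38 -3.2 0 0 0 0;65 0 0 4.5 0 0 0;65 0 0 4.5 0 0 0;65 0 0 4.5 0 0 0")

```text
time: 5.9
tool_pos: [0.4877, 0.2637, 0.0905]
tool_rot: [3.141, 0.001, -3.107]
contact_force: [0.5, 0.1, -0.8]
opening: 0.0598
grip_force: 0.0
```

Request:
apply_moves(motion="65 0 0 0 0 0 0")

```text
time: 6.02
tool_pos: [0.4853, 0.263, 0.0889]
tool_rot: [-3.139, -0.007, -3.108]
contact_force: [-0.4, 1.1, 1.4]
opening: 0.0595
grip_force: 0.0
```

Request:
apply_moves(motion="65 0 0 3 0 0 0;65 0 0 3 0 0 0;65 0 0 0 0 0 0;65 0 0 0 0 0 0")

```text
time: 6.52
tool_pos: [0.4888, 0.2645, 0.0339]
tool_rot: [3.14, 0.003, -3.109]
contact_force: [-0.3, -0.3, -0.4]
opening: 0.0592
grip_force: 0.0
```

Run:
```python
from h import *
for i in range(2):
    p=robot.read_camera('top'); o=robot.observe(); print(o['tool_pos'],o['tool_rot'],o['contact_force'])
S=robot.read_camera('scene')
cv2.imwrite('pics/g1.png',np.hstack([cv2.resize(p['img'][200:265,140:205],None,fx=6,fy=6),cv2.resize(S['img'][170:235,160:225],None,fx=6,fy=6)])[:,:,::-1])
```

```text
[0.4888861  0.2645066  0.03393941] [ 3.1403392   0.00348424 -3.10967971] [-0.3695385   0.39994396 -0.24588159]
[0.48872204 0.2644569  0.03377839] [ 3.14037022  0.00331143 -3.10981008] [0.16615133 0.46566429 1.16744603]
```

View pics/g1.png

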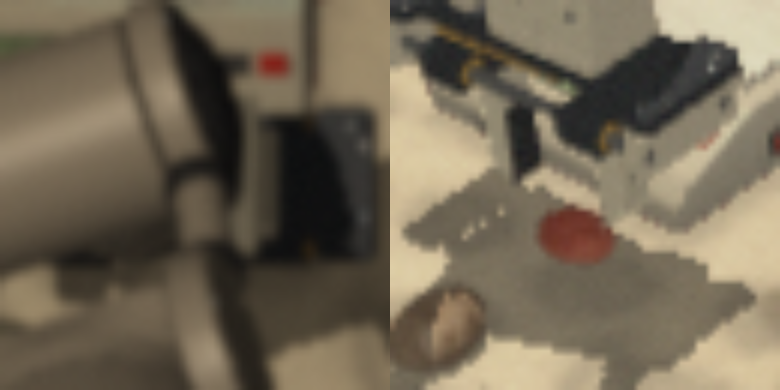

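The scene crop shows both fingers straddling the stone along its long way, clear of the scale and the brown stone.

Request:
apply_moves(motion="65 0.25 -0.24 0.8 0 0 0;65 0 0 1.0 0 0 0;65 0 0 1.0 0 0 0;65 0 0 0 0 0 0;65 0 0 0 0 0 0;30 0 0 0 0 0 0;30 0 0 0 0 0 0;30 0 0 0 0 0 0;30 0 0 0 0 0 0;30 0 0 0 0 0 0;30 0 0 0 0 0 0", force=15)

```text
time: 8.05
tool_pos: [0.4852, 0.2616, 0.0039]
tool_rot: [3.141, 0.0, -3.11]
contact_force: [-0.8, 1.3, 2.6]
opening: 0.0403
grip_force: 15.0
```

Request:
apply_moves(motion="30 0 0 -1 0 0 0;30 0 0 -2 0 0 0;30 0 0 -2 0 0 0;30 0 0 -2 0 0 0;30 0 0 0 0 0 0", force=20)

```text
time: 8.68
tool_pos: [0.486, 0.2617, 0.0753]
tool_rot: [3.141, 0.003, -3.11]
contact_force: [-1.0, -0.9, -1.1]
opening: 0.0402
grip_force: 20.0
```

Run:
```python
from h import *
S=robot.read_camera('scene'); o=robot.observe(); print(o['tool_pos'],o['tool_rot'],o['opening'],o['grip_force'])
cv2.imwrite('pics/g2.png',cv2.resize(S['img'][150:235,150:240],None,fx=6,fy=6)[:,:,::-1])
```

```text
[0.48524041 0.2614244  0.07419419] [ 3.14126928e+00  1.11352944e-03 -3.11041167e+00] 0.04036125787235498 19.999976309482008
```

View pics/g2.png

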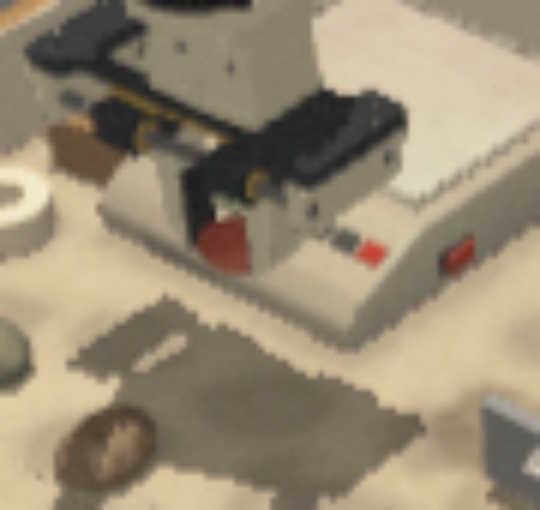

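The stone is held between the fingers, off the table. Carry it over the drawer.

Request:
apply_moves(motion="30 0 0 -3.5 0 0 0;30 -0.87 -3.76 0 0 0 0;30 -0.87 -3.76 0 0 0 0;30 -0.87 -3.76 0 0 0 0;30 -0.87 -3.76 0 0 0 0;30 -0.87 -3.76 0 0 0 0;30 -0.87 -3.76 0 0 0 0;30 0 0 0 0 0 0.05;30 0 0 0 0 0 0;30 0 0 0 0 0 0;30 0 0 0 0 0 0")

```text
time: 10.1
tool_pos: [0.544, 0.0381, 0.1085]
tool_rot: [3.141, -0.0, 3.124]
contact_force: [0.4, -0.5, -1.1]
opening: 0.0402
grip_force: 20.0
```

Run:
```python
from h import *
for i in range(3):
    S=robot.read_camera('scene'); o=robot.observe(); print(o['tool_pos'],o['tool_rot'],o['opening'])
```

```text
[0.54412218 0.03805715 0.10860209] [ 3.14153464e+00 -1.62257670e-04  3.12405992e+00] 0.0400857299982581
[0.54416455 0.03801008 0.10866205] [ 3.14149331e+00 -7.49895582e-05  3.12380625e+00] 0.03988998939268317
[0.54419889 0.03794172 0.108702  ] [3.14152267e+00 6.22834691e-06 3.12367557e+00] 0.040009313403302535
```

Request:
apply_moves(motion="30 0 0 3 0 0 0;30 0 0 3 0 0 0;30 0 0 1.5 0 0 0;30 0 0 0.7 0 0 0;30 0 0 0.5 0 0 0;30 0 0 0.4 0 0 0;30 0 0 0 0 0 0;30 0 0 0 0 0 0;30 0 0 0 0 0 0")

```text
time: 11.38
tool_pos: [0.5445, 0.0376, 0.018]
tool_rot: [3.142, 0.001, 3.123]
contact_force: [0.1, 0.1, -1.4]
opening: 0.04
grip_force: 20.0
```

Request:
apply_moves(motion="30 0 0 0.15 0 0 0;30 0 0 0 0 0 0;48 0 0 0 0 0 0;54 0 0 0 0 0 0;54 0 0 0 0 0 0;54 0 0 0 0 0 0;54 0 0 -1 0 0 0;54 0 0 -2 0 0 0;54 0 0 -3 0 0 0;54 0 0 -3 0 0 0;54 0 0 -3 0 0 0;54 6 0 0 0 0 0;54 6 0 0 0 0 0;0 2 0 0 0 0 0;0 0 0 0 0 0 0;0 0 0 0 0 0 0;0 0 0 0 0 0 0")

```text
time: 13.5
tool_pos: [0.4055, 0.0401, 0.1363]
tool_rot: [3.142, 0.001, 3.123]
contact_force: [0.0, -0.2, -0.2]
opening: 0.014
grip_force: 0.0
```

```bash
cat > m5.py <<'E'
from h import *
import sys
S=robot.read_camera('scene'); T=robot.read_camera('top'); o=robot.observe(); print(o['time'],o['tool_pos'],o['tool_rot'],o['opening'])
for p in(S,T):
    print([(a['centre'].round(4) if hasattr(a['centre'],'round') else a['centre'],a['score']) for a in robot.search_frame('red_stone',p)[:2]])
cv2.imwrite('pics/%s.png'%sys.argv[1],np.hstack([cv2.resize(T['img'][170:245,220:285],None,fx=6,fy=6),cv2.resize(S['img'][170:245,230:295],None,fx=6,fy=6)])[:,:,::-1])
E
python3 m5.py g3
```

```text
13.6 [0.40496052 0.04015538 0.13605445] [ 3.14146291e+00 -7.92506242e-05  3.12275310e+00] 0.006045044928236639
[([0.5417, 0.029, 0.0251], 0.39)]
[]
```

View pics/g3.png

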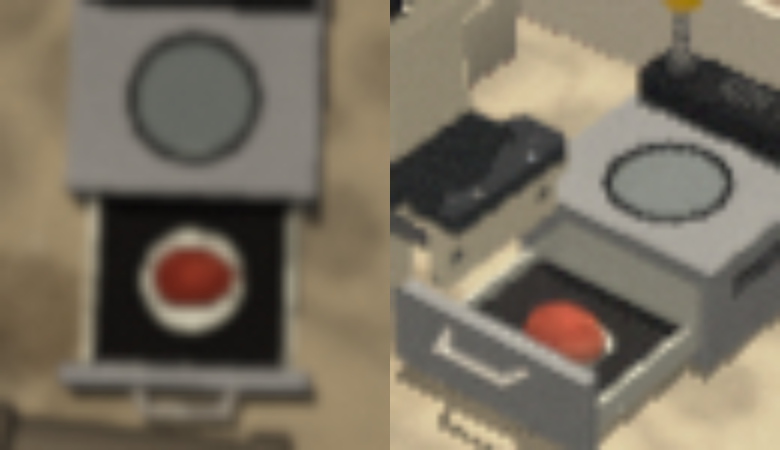

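The stone lies flat in the recess (top crop (190,278), within the white disc), and the drawer and box are undisturbed. Now push the drawer with shut fingers.

Request:
apply_moves(motion="0 0 0 5.3 0 0 0;0 0 0 5.3 0 0 0;0 0 0 0 0 0 0;0 -2 0 0 0 0 0;0 -1.5 0 0 0 0 0;0 -1 0 0 0 0 0;0 -1 0 0 0 0 0;0 -1 0 0 0 0 0;0 -1 0 0 0 0 0;0 -1 0 0 0 0 0;0 -1 0 0 0 0 0;0 -1 0 0 0 0 0;0 -1 0 0 0 0 0;0 -1 0 0 0 0 0;0 -0.5 0 0 0 0 0;0 0 0 0 0 0 0")

```text
time: 15.7
tool_pos: [0.5349, 0.0376, 0.0302]
tool_rot: [-3.141, 0.001, 3.123]
contact_force: [0.8, 0.1, 0.3]
opening: 0.0007
grip_force: 0.0
```

Request:
apply_moves(motion="0 -0.4 0 0 0 0 0;0 -0.4 0 0 0 0 0;0 -0.2 0 0 0 0 0")

```text
time: 16.08
tool_pos: [0.5444, 0.0376, 0.0301]
tool_rot: [3.142, -0.0, 3.123]
contact_force: [-1.3, 0.1, -0.2]
opening: 0.0007
grip_force: 0.6
```

Request:
apply_moves(motion="0 -0.2 0 0 0 0 0;0 -0.2 0 0 0 0 0")

```text
time: 16.32
tool_pos: [0.5483, 0.0375, 0.0302]
tool_rot: [3.141, -0.0, 3.123]
contact_force: [-0.9, 0.1, -0.4]
opening: 0.0006
grip_force: 0.6
```

Request:
apply_moves(motion="0 -0.2 0 0 0 0 0;0 0 0 0 0 0 0")

```text
time: 16.58
tool_pos: [0.5492, 0.0375, 0.0301]
tool_rot: [3.142, -0.003, 3.123]
contact_force: [-5.5, -0.3, 2.8]
opening: 0.0003
grip_force: 2.5
```

Request:
apply_moves(motion="0 -0.2 0 0 0 0 0;0 0 0 0 0 0 0")

```text
time: 16.82
tool_pos: [0.5493, 0.0375, 0.0301]
tool_rot: [3.142, -0.007, 3.123]
contact_force: [-11.4, -0.8, 7.9]
opening: 0.0001
grip_force: 5.6
```

Request:
apply_moves(motion="0 -0.2 0 0 0 0 0;0 0 0 0 0 0 0")

```text
time: 17.08
tool_pos: [0.5493, 0.0375, 0.03]
tool_rot: [-3.142, -0.011, 3.123]
contact_force: [-17.6, -1.7, 13.1]
opening: 0.0003
grip_force: 8.8
```

Request:
apply_moves(motion="0 0.6 0 0 0 0 0;0 1.5 0 0 0 0 0;0 4 0 0 0 0 0;40 0 0 -4 0 0 0;40 0 0 -4 0 0 0;40 0 0 -4 0 0 0.142;40 0 0 0 0 0 0.142;40 0 0 0 0 0 0.142;40 0 0 0 0 0 0.144;40 -1.67 -4.35 0 0 0 0;40 -1.67 -4.35 0 0 0 0;40 -1.67 -4.35 0 0 0 0;40 -1.67 -4.35 0 0 0 0;40 -1.67 -4.35 0 0 0 0;40 -1.67 -4.35 0 0 0 0;40 0 0 0 0 0 0;40 0 0 0 0 0 0;40 0 0 0 0 0 0")

```text
time: 19.32
tool_pos: [0.432, -0.2331, 0.1503]
tool_rot: [3.141, 0.0, 2.554]
contact_force: [-0.4, 0.2, 0.6]
opening: 0.0366
grip_force: 0.0
```

```bash
cat > m6.py <<'E'
from h import *
np.set_printoptions(precision=4,suppress=True)
for i in range(2): S=robot.read_camera('scene'); T=robot.read_camera('top')
o=robot.observe(); print(o['time'],o['tool_pos'],o['tool_rot'],o['opening'])
yaw=-.588;g=np.array([.4331,-.2346])
d=g-o['tool_pos'][:2]; y=o['tool_rot'][2]; print('tool shift cm',100*(d@[np.cos(y),np.sin(y)]),100*(d@[np.sin(y),-np.cos(y)]),'turn z',-(yaw+np.pi-y))
# drawer shut check: front panel/white pixels
s=T['img'][200:245,235:270].astype(float); print('drawer pad dark px',(s.sum(2)<90).sum())
s=T['img'][174:199,238:266].astype(float); w=s[...,0]/(s[...,1]+s[...,2]+1);v,u=np.nonzero(w>.62); print('red in window',len(u),u.mean()+238 if len(u) else 0,v.mean()+174 if len(u) else 0)
print('proj window',proj(T,[.630,.036,.0635]), 'stone', [onz(T,u.mean()+238,v.mean()+174,.02)] if len(u) else 0)
E
python3 m6.py
```

```text
19.525 [ 0.432  -0.2334  0.1503] [3.1415 0.0002 2.5541] 0.03680496096056718
tool shift cm -0.15873065083889942 -0.03412958198835844 turn z 0.0005346468664351178
drawer pad dark px 0
red in window 101 252.8118811881188 188.04950495049505
proj window [252.0053 186.0625] stone [array([0.6308, 0.0356, 0.02  ])]
```

The drawer is shut and the red stone shows at the centre of the window. Now the lens.

Request:
apply_moves(motion="40 -0.16 0 4 0 0 0;40 0 0 4 0 0 0;40 0 0 3.5 0 0 0;40 0 0 2 0 0 0;40 0 0 0 0 0 0;40 0 0 0 0 0 0;40 0 0 0 0 0 0")

```text
time: 20.4
tool_pos: [0.4336, -0.2354, 0.0163]
tool_rot: [-3.142, 0.002, 2.553]
contact_force: [-0.3, 0.6, 0.4]
opening: 0.0369
grip_force: 0.0
```

Request:
apply_moves(motion="40 0 0 0.8 0 0 0;40 0 0 0.5 0 0 0;40 0 0 0 0 0 0;40 0 0 0 0 0 0;0 0 0 0 0 0 0;0 0 0 0 0 0 0;0 0 0 0 0 0 0;0 0 0 0 0 0 0;0 0 0 0 0 0 0;0 0 0 0 0 0 0;0 0 0 0 0 0 0", force=35)

```text
time: 21.78
tool_pos: [0.4331, -0.235, 0.0023]
tool_rot: [3.141, 0.0, 2.553]
contact_force: [-0.1, 1.3, 2.7]
opening: 0.0138
grip_force: 35.0
```

Request:
apply_moves(motion="0 0 0 -1 0 0 0;0 0 0 -3 0 0 0;0 0 0 -4 0 0 0;0 0 0 -4 0 0 0;0 0 0 -3.5 0 0 0;0 0 0 -1.5 0 0 0;0 0 0 0 0 0 -0.147;0 0 0 0 0 0 -0.147;0 0 0 0 0 0 -0.147;0 0 0 0 0 0 -0.147;0 0 0 0 0 0 0;0 0 0 0 0 0 0")

```text
time: 23.28
tool_pos: [0.4329, -0.235, 0.1724]
tool_rot: [-3.142, -0.0, 3.138]
contact_force: [0.4, -0.2, -1.4]
opening: 0.0138
grip_force: 35.0
```

Request:
apply_moves(motion="0 -0.8 1.8 0 0 0 0;0 -1.3 3.05 0 0 0 0;0 -1.3 3.05 0 0 0 0;0 -1.3 3.05 0 0 0 0;0 -1.3 3.05 0 0 0 0;0 -1.3 3.05 0 0 0 0;0 -1.3 3.05 0 0 0 0;0 -1.3 3.05 0 0 0 0;0 -1.1 2.5 0 0 0 0;0 -0.66 1.45 0 0 0 0;0 0 0 0 0 0 0;0 0 0 0 0 0 0;0 0 0 0 0 0 0;0 0 0 0 0 0 0")

```text
time: 25.02
tool_pos: [0.5497, 0.0352, 0.1723]
tool_rot: [3.142, 0.0, 3.14]
contact_force: [0.7, -0.2, -0.3]
opening: 0.0139
grip_force: 35.0
```

```bash
cat > m7.py <<'E'
from h import *
import sys
from scipy.optimize import least_squares
np.set_printoptions(precision=4,suppress=True)
P=[];R=[]
for i in range(3):
    S=robot.read_camera('scene'); T=robot.read_camera('top'); o=robot.observe(); P.append(o['tool_pos']);R.append(o['tool_rot'])
print(o['time'],np.mean(P,0),R,o['opening'],o['grip_force'],o['contact_force'])
for n,p in(('S',S),('T',T)):
    for k in('lens_center','reading_lens'): print(n,k,[(np.round(a['centre'],4),round(a['score'],2)) for a in robot.search_frame(k,p)[:2]])
cv2.imwrite('pics/%s.png'%sys.argv[1],np.hstack([cv2.resize(T['img'][150:240,215:280],None,fx=6,fy=6),cv2.resize(S['img'][140:230,235:300],None,fx=6,fy=6)])[:,:,::-1])
np.savez('im_%s.npz'%sys.argv[1],S=S['img'],T=T['img'])
E
python3 m7.py g4
```

```text
25.325 [0.5498 0.0356 0.1722] [array([3.1416, 0.0001, 3.1401]), array([3.1415, 0.0001, 3.1404]), array([3.1415, 0.    , 3.1407])] 0.013235774337638456 34.989550709724426 [-0.7039  0.5299 -1.1831]
S lens_center [(array([0.5171, 0.0308, 0.1822]), 0.67)]
S reading_lens [(array([0.3816, 0.2531, 0.0193]), 0.18)]
T lens_center [(array([0.5251, 0.0348, 0.1871]), 0.47), (array([ 0.6951, -0.3347,  0.0412]), 0.27)]
T reading_lens []
```

Request:
apply_moves(motion="0 0 0 1 0 0 0;0 0 0 1.5 0 0 0;0 0 0 1.2 0 0 0;0 0 0 0.6 0 0 0;0 0 0 0.3 0 0 0;0 0 0 0 0 0 0;0 0 0 0 0 0 0;0 0 0 0 0 0 0;0 0 0 0 0 0 0")

```text
time: 26.65
tool_pos: [0.5499, 0.0359, 0.1264]
tool_rot: [3.142, 0.0, 3.141]
contact_force: [-0.4, 0.8, -0.8]
opening: 0.0135
grip_force: 35.0
```

```bash
python3 m7.py g5
```

```text
26.95 [0.5498 0.0359 0.1263] [array([3.1415, 0.0002, 3.1408]), array([3.1415, 0.0001, 3.1408]), array([3.1415, 0.0001, 3.1408])] 0.013422739402680534 34.9896901845932 [-0.2763 -0.5651 -0.5007]
S lens_center [(array([0.5144, 0.0325, 0.1355]), 0.47)]
S reading_lens []
T lens_center [(array([0.6478, 0.0336, 0.1366]), 0.51), (array([0.6841, 0.0398, 0.0829]), 0.45)]
T reading_lens [(array([ 0.6969, -0.2553,  0.0715]), 0.69)]
```

View pics/g5.png

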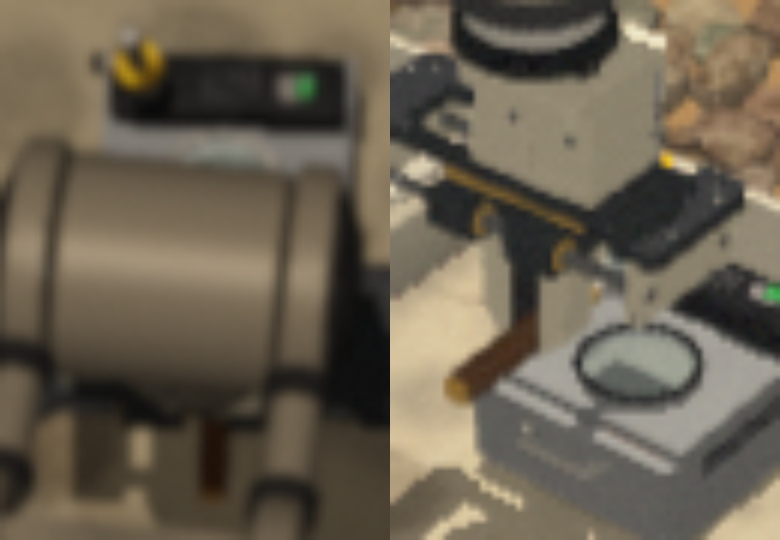

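The top crop shows only the far edge of the lens, a pale arc at (232,150), beyond the wrist. In the scene crop the handle runs from (455,390) into the fingers. The lens is hidden behind the right finger, and the collar is just visible at (665,160).

Run:
```python
from h import *
np.set_printoptions(precision=1,suppress=True)
S=robot.read_camera('scene');T=robot.read_camera('top')
for n,p in(('S',S),('T',T)):
    print(n,'centre',proj(p,[.63,.036,.13]),'far rim',proj(p,[.6615,.036,.136]),'near',proj(p,[.5985,.036,.13]),'L',proj(p,[.63,.0675,.13]),'R',proj(p,[.63,.0045,.13]),'handle end',proj(p,[.488,.036,.13]))
# T: handle end + arc detail: brightness columns
g=T['img'].astype(int)
for v in range(168,180): print(v,[tuple(g[v,c]) for c in(246,250,253,256,262)])
def brn(im): r,gg,b=[im[...,i].astype(int) for i in range(3)]; return (r<150)&(r>b*1.5)&(r+gg+b<260)&(r>40)
for n,p,b in(('S',S,(240,185,265,210)),('T',T,(240,215,262,238))):
    v,u=np.nonzero(brn(p['img'][b[1]:b[3],b[0]:b[2]])); print(n,len(u),u.min()+b[0],u.max()+b[0],v.min()+b[1],v.max()+b[1],u.mean()+b[0],v.mean()+b[1])
```

```text
S centre [276.3 181.7] far rim [282.7 175.2] near [269.8 186.6] L [267.9 177.9] R [284.9 185.5] handle end [245.3 204.9]
T centre [250.9 182.4] far rim [251.1 171.1] near [250.6 193.3] L [239.8 182.1] R [262.  182.6] handle end [249.4 232.2]
168 [(np.int64(29), np.int64(28), np.int64(27)), (np.int64(30), np.int64(30), np.int64(27)), (np.int64(31), np.int64(29), np.int64(27)), (np.int64(28), np.int64(27), np.int64(25)), (np.int64(35), np.int64(33), np.int64(31))]
169 [(np.int64(22), np.int64(22), np.int64(21)), (np.int64(24), np.int64(23), np.int64(22)), (np.int64(22), np.int64(22), np.int64(20)), (np.int64(19), np.int64(19), np.int64(18)), (np.int64(26), np.int64(25), np.int64(23))]
170 [(np.int64(40), np.int64(39), np.int64(36)), (np.int64(40), np.int64(38), np.int64(34)), (np.int64(42), np.int64(40), np.int64(36)), (np.int64(35), np.int64(33), np.int64(31)), (np.int64(21), np.int64(20), np.int64(19))]
171 [(np.int64(85), np.int64(81), np.int64(76)), (np.int64(83), np.int64(79), np.int64(71)), (np.int64(87), np.int64(82), np.int64(76)), (np.int64(82), np.int64(78), np.int64(73)), (n
[... 1335 characters left out ...]
int64(96), np.int64(96), np.int64(85)), (np.int64(98), np.int64(98), np.int64(88)), (np.int64(119), np.int64(114), np.int64(105))]
178 [(np.int64(87), np.int64(76), np.int64(62)), (np.int64(85), np.int64(77), np.int64(63)), (np.int64(86), np.int64(80), np.int64(67)), (np.int64(86), np.int64(80), np.int64(68)), (np.int64(104), np.int64(98), np.int64(89))]
179 [(np.int64(93), np.int64(82), np.int64(66)), (np.int64(89), np.int64(79), np.int64(62)), (np.int64(88), np.int64(77), np.int64(62)), (np.int64(86), np.int64(76), np.int64(61)), (np.int64(85), np.int64(78), np.int64(66))]
S 87 246 259 192 206 252.68965517241378 198.97701149425288
T 107 240 257 219 237 249.53271028037383 228.50467289719626
```

Run:
```python
from h import *
T=robot.read_camera('top');S=robot.read_camera('scene')
a=cv2.imread('pics/t0.png')[:,:,::-1].astype(int);b=T['img'].astype(int)
d=(b-a).sum(2)
print('cols 232..274')
for v in range(167,180): print(v,' '.join('%4d'%x for x in d[v,234:272]))
print('B-R now')
e=(b[...,2]-b[...,0])
for v in range(170,178): print(v,' '.join('%4d'%x for x in e[v,234:272]))
# handle columns in T below the gripper
for v in range(220,236,3): print(v,' '.join('%d,%d'%(b[v,c,0],b[v,c,2]) for c in range(243,258)))
print([proj(T,[x,.036+s,.132]).round(1) for x in(.50,.52) for s in(-.007,0,.007)])
```

```text
cols 232..274
167   -2   -5    3    1   -7    0   -7   -6   -9   -1   -2   -4   -1   -5    1   -4   -2   -2    1    1   -3   -1    0   -1   -3    0   -3   -1   -1   -1   -2   -3   -2    0   -5    2   -3    0
168    1    1   -2    2   -6    0   -5    0   -6   -2   -6    1   -3   -1    0    0   -3   -1   -4    0    2    1    2   -3   -2   -6    1   -2    0   -5    1   -2   -5   -3   -4   -1   -1   -1
169   -3   -3   -5   -6   -5   -3    1   -3   -1    1    2    0   -3   -4   -1    2   -1   -2    3    2   -1   -2   -2    6   -1   -2    4   -7   -4    0   -5   -2   -2   -3   -3    5   -3   -2
170   -4   -1   -3   -2   -1   -1   -7    0   -4    1   -7    1   -2   -1   -2   -4    2    9   16    9   -4   -3   -1   -1   -2   -4   -8   -3    1    0   -1   -1   -4    3   -1   -4    2    0
171   -6   -5   -4   -4  -11   -3   -3   -3   -3   -4   -4   -3   -3   -1    4   -6   -6    9   18    6    1    1    1   -4   -5   -2    0   -1   -3   -2   -5    0   -5    1   -3   -1    0   -3
172   -4   -2   -6   -8   -3   -7   -3   -6   -3   -8   -9   -4    2    7    8  -11  -21  -12   -4    1   -3    8   
[... 2994 characters left out ...]
3
220 24,20 28,21 42,28 59,38 62,40 50,31 41,24 38,21 36,18 31,17 26,19 25,19 26,22 27,23 27,23
223 76,51 77,52 77,51 76,52 69,46 50,29 34,13 33,9 33,10 40,18 55,34 68,45 71,47 70,47 72,48
226 77,52 77,52 77,52 75,49 67,44 46,26 33,11 31,7 32,9 40,19 58,35 73,48 78,52 77,51 74,50
229 76,50 76,51 76,51 76,51 68,44 48,26 34,12 33,10 33,9 44,24 65,42 76,51 77,51 73,49 66,45
232 75,52 75,50 76,51 77,51 72,45 64,32 59,21 59,19 60,22 63,34 72,46 77,52 71,48 52,35 36,27
235 73,50 75,51 74,49 76,51 75,50 75,51 75,50 76,51 75,50 76,51 76,50 74,50 63,43 51,36 59,42
[array([252. , 227.9]), array([249.5, 227.9]), array([247. , 227.8]), array([252.2, 220.9]), array([249.7, 220.8]), array([247.3, 220.7])]
```

Request:
apply_moves(motion="0 -0.1 0.1 0 0 0 0;0 0 0 0 0 0 0;0 0 0 0 0 0 0;0 0 0 0 0 0 0;0 0 0 0 0 0 0;0 0 0 0 0 0 0")

```text
time: 28.1
tool_pos: [0.5508, 0.0369, 0.1262]
tool_rot: [3.142, -0.0, 3.141]
contact_force: [0.5, -0.0, -1.2]
opening: 0.0137
grip_force: 35.0
```

Run:
```python
from h import *
T=robot.read_camera('top');o=robot.observe();print(o['time'],o['tool_pos'],o['tool_rot'],o['grip_force'],o['contact_force'])
a=cv2.imread('pics/t0.png')[:,:,::-1].astype(int);b=T['img'].astype(int)
print('collar change',abs(b-a)[152:168,230:246].max(), 'box', abs(b-a)[150:165,225:280].max())
print('front panel', [tuple(x) for x in b[212:222:3,266]])
print(robot.hand_in())
```

```text
28.15 [0.55080145 0.03686672 0.12622529] [3.14149340e+00 7.57154832e-05 3.14073338e+00] 34.989632964134216 [ 0.64542155 -0.06785705 -1.20532143]
collar change 4 box 5
front panel [(np.int64(31), np.int64(28), np.int64(26)), (np.int64(55), np.int64(49), np.int64(40)), (np.int64(91), np.int64(80), np.int64(64)), (np.int64(87), np.int64(76), np.int64(61))]
the job is handed in; nothing more can be done
None
```

The job is handed in at 28 s: the stone is under the window with the drawer fully shut, and the lens is held flat about 130 mm up over the window, level with the unmoved collar; I got no verdict back.

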